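# Pack weld coupons in reverse order and block the gap

### The arm

A 6-joint arm with a two-finger parallel gripper is mounted at the origin on the work surface. World frame = base frame: x ahead of the robot, y to its left, z up, the work surface at z = 0. Lengths are in m, angles in rad, forces in N, time in s.
With the tool pointing down it reaches from about 0.325 to 0.85 m from the base axis. Payload 15.5 kg.
Tool frame: the origin (TCP) lies midway between the tips of the shut fingers; the grasp point (between the pads) lies 19 mm behind it; z points along the fingers, y is the line along which they close (so a half turn about z gives the same grasp; the last joint's range is limited). The gripper opens to 91 mm and grips with 3 to 60 N. Pads are 32 mm wide; open, the fingers measure 118 mm over their backs; the gripper's body (76 mm by 178 mm) begins 60 mm behind the grasp point.
Start: joints at [-1.369, 0.494, 1.345, -0, 1.302, -0.096], TCP at [0.183, -0.597, 0.214] pointing down, gripper open.
Joint ranges: [-2.91, 2.91], [-0.82, 2.16], [0.22, 2.67], [-1.22, 4.37], [0.12, 2.79], [-3.08, 3.08]. Speed limits (rad/s): [1.89, 1.89, 2.57, 3.01, 3.01, 3.01].

### API

Orientations are given as a unit quaternion [w, x, y, z].
In Python, from station import readout, vision, workorder, boxes_of gives the robot as it stands.
- The arm moves only by the tool apply_moves, never from a script. Its argument "commands" is a list of rows, each an object of numbers: "tx", "ty", "tz": the shift along the world's x, y, z in cm; "turn": the turn about the world's z in degrees; "fingers": the finger opening in cm, from 0 to 9.12. In form: [{"tx": .., "ty": .., "tz": .., "turn": .., "fingers": ..}, ...]. A call has 1 to 20 rows; each row shifts and turns the commanded pose from where the row before left it; what a row does not reach is not made up. A row lasts 1/12 s, in which the tool goes at most 41.7 mm and 7.16 degrees, less where a joint would pass 70% of its speed; a pose out of reach is approached as far as the arm can. A call with a gripper value outside its range is refused whole. The fingers move at their own pace and stop on an object; "newtons" is the grip in N (left out, the last holds). Time passes only in rows, so rows that do not move let the fingers close. It gives the time, the measured TCP pose, the force, the opening and the grip force at its end, in the units of the state.
- readout.get_state(): the state, without advancing time (a new reading comes with each control period).
- vision.read_camera(name): name is "scene" or "top" or "wrist"; returns a dict with "img" (400x640x3 uint8, red, green, blue), "K" (3x3 intrinsics, pixels), "origin" and "attitude" of the camera in the world. Camera axes: x right, y up, looking along -z (the intrinsics and any distortion apply to the point x, -y, -z); pixel columns grow to the right and rows downward; lengths in m; the calibration is good to about 2 mm. The wrist camera is an equidistant fisheye: a pixel r from the principal point sees the ray r / f radians off the axis. A picture is of the moment at which its call begins. There is no depth.
- workorder.hand_in(): hands the job in; it is judged then, once.
Trained networks look in a picture, given as the dict that the camera call returned (one of the last four; its "shot" number tells which), for a name from the list of things; names that differ only in an ending like _2 or _b are one class to them, and where a whole thing is asked for, a point or a joint stands for the part that bears it (a point fixed in the world has none). Each returns a list of dicts, best first, with "p" (0 to 1); they miss things now and then, are a little off and sometimes report something else, mostly with a low value. They report only what shows in the picture. A call takes as long as a camera call. They do not tell look-alikes from the thing itself.
- boxes_of(thing, picture): "xy" ([column, row] in pixels, amid what is visible of it).
The state is a dict: "time": time; "q": joint angles; "joint_vel": joint speeds; "tau": joint torques, N m; "ee_pos": TCP position; "tcp_rot": TCP orientation; "force": force on the tool from outside, world axes, zero at the start; "ft_torque": the same for the moment, N m; "gripper_width": opening from 0.0 (shut) to 1.0 (fully open); "grasp_force": force on a finger pad.
Only numpy, scipy, OpenCV 4.12 (cv2) and the standard library are available. Lean on these libraries where they do the work, as an engineer would, in place of code of your own. Each camera call takes 0.05 s, during which the arm holds its last target. There are 200 camera calls.

### The job

Move the three weld coupons from the cooling rack to the transit box in reverse order, one per compartment: the coupon nearest the rack's loop handle goes in the compartment at the box's plain end, the middle one in the compartment next to it, and the last one in the next. Fill the leftover compartment, next to the box's loop handle, with the wooden block. All four must end standing upright on the compartment floors; lower them in, do not drop them.

Things in the scene. Friction and masses are not known exactly. Their poses are not given: they have to be found in the camera images.
- pipe: weld coupon: round steel pipe, outside diameter 34 mm, 100 mm long, with a dark weld bead round its middle and a dark bore on top (solid for grasping). Stands upright in its cup at the start, sides square to the rack within 0.05 rad. Origin: centre of its underside; z along its length. Steel, 0.2 to 0.5 kg, not delicate.
- square: weld coupon: square steel tube, 34 x 34 mm, 92 mm long, with a dark weld bead round its middle and a dark square bore on top (solid for grasping). Stands upright in its cup at the start, sides square to the rack within 0.05 rad. Origin: centre of its underside; z along its length. Steel, 0.2 to 0.5 kg, not delicate.
- cross: weld coupon: steel plates welded to a plus-shaped (cross) section, 36 x 36 mm overall, plates 8 mm thick along its own x and y axes, 96 mm long. Stands upright in its cup at the start, sides square to the rack within 0.05 rad. Origin: centre of its underside; z along its length. Steel, 0.2 to 0.5 kg, not delicate.
- block: blocking piece: plain wooden block, 36 x 36 x 84 mm, standing upright on the table to one side or the other, any yaw. Origin: centre of its underside; z along its length. About 0.07 kg.
- cup_pipe: small fixed open aluminium cup, 50 x 50 mm outside, 18 mm high, 4 mm walls and floor, 42 x 42 mm inside; one of three alike in a row on the cooling rack, 65 mm apart. This is the one in which the pipe stands at the start; it keeps its place all through. Origin: centre of its underside (on the rack plate); axes parallel to the rack's.
- cup_square: small fixed open aluminium cup, 50 x 50 mm outside, 18 mm high, 4 mm walls and floor, 42 x 42 mm inside; one of three alike in a row on the cooling rack, 65 mm apart. This is the one in which the square tube stands at the start; it keeps its place all through. Origin: centre of its underside (on the rack plate); axes parallel to the rack's.
- cup_cross: small fixed open aluminium cup, 50 x 50 mm outside, 18 mm high, 4 mm walls and floor, 42 x 42 mm inside; one of three alike in a row on the cooling rack, 65 mm apart. This is the one in which the cross-section coupon stands at the start; it keeps its place all through. Origin: centre of its underside (on the rack plate); axes parallel to the rack's.
- rack: cooling rack, fixed: dark steel plate 70 (x) by 240 (y) by 10 mm on the table; the three cups stand in a row on it at y = +65, 0, -65 mm, x = 0. An upright black loop handle (54 mm wide, top at 60 mm) marks its +y end, at y = +118 mm. Origin: on the table under the middle cup. Yaw within 0.2 rad of the robot's frame, nearer or farther than the box.
- box: transit box, fixed: open plywood box, four compartments in a row at y = +82.5, +27.5, -27.5, -82.5 mm, x = 0, each 50 x 50 mm inside; floor 8 mm and wall tops 45 mm above the table, walls 5 mm thick. Upright black loop handle (54 mm wide, top at 60 mm) outside its +y end, at y = +130 mm; -y end plain. Origin: on the table under the row's middle. Yaw within 0.2 rad.
Not all that is in view belongs to the job. What is shaped like the square but red is not meant.

How it is judged:
By the outcome, as a careful person would: the job done as asked, in the order asked, and still so for the second after the job is handed in, with the robot touching nothing.
It also fails if it takes over 120 s, if anything falls off the work surface, if the arm or the gripper's body presses on something with over 40 N, if the wrist force passes 120 N, or if a joint passes its speed limit or range.

## Working session

There is one attempt and no reset: what is moved stays moved. The work goes in short steps, Python scripts to look and compute and a tool call to move; the robot and the scene stay as the last step left them, time stands still between calls to the robot, and variables do not carry over. Pictures are saved under pics/ and viewed, at most 14 in all, crops included, and the job is handed in when it is done.

Besides the shell and the picture viewer there is one more tool, called after ">>>" as a command line: name --argument value ..., lists and objects as JSON in quotes. apply_moves: Moves the arm, as the interface text tells. Its arguments: {"type":"object","properties":{"commands":{"type":"array"},"newtons":{"type":"number"}},"required":["commands"]}

```bash
mkdir -p pics
cat > h.py <<'E'
import numpy as np, cv2
from scipy.spatial.transform import Rotation as R
from station import readout, vision, workorder, boxes_of
def rot(a):
    a=np.array(a,float)
    return a if a.shape==(3,3) else R.from_quat(a[[1,2,3,0]]).as_matrix()
def ray(c,p):
    K=np.array(c["K"]);x=(p[0]-K[0,2])/K[0,0];y=(p[1]-K[1,2])/K[1,1]
    if c.get("name")=="wrist":
        r=np.hypot(x,y);s=np.sin(r)/r if r>1e-9 else 1;d=np.array([x*s,-y*s,-np.cos(r)])
    else: d=np.array([x,-y,-1.])
    return rot(c["attitude"])@d
def at(c,p,z):
    o=np.array(c["origin"]);d=ray(c,p);return o+d*(z-o[2])/d[2]
def pix(c,P):
    K=np.array(c["K"]);v=rot(c["attitude"]).T@(np.array(P)-np.array(c["origin"]))
    x,y,z=v[0],-v[1],-v[2]
    if c.get("name")=="wrist":
        h=np.hypot(x,y);t=np.arctan2(h,z);u=np.array([x,y])*(t/h if h>1e-9 else 0)
    else: u=np.array([x,y])/z
    return np.array([K[0,0]*u[0]+K[0,2],K[1,1]*u[1]+K[1,2]])
def cam(n):
    c=vision.read_camera(n);c["name"]=n;return c
def save(c,f,crop=None,s=1):
    i=c["img"][...,::-1]
    if crop: i=i[crop[1]:crop[3],crop[0]:crop[2]]
    cv2.imwrite("pics/"+f,cv2.resize(i,None,fx=s,fy=s,interpolation=cv2.INTER_CUBIC))
E
python3 - <<'E'
from h import *
for n in ("top","scene"):
    c=cam(n);save(c,n+"0.png");print(n,[k for k in c if k!="img"],c["K"],c["origin"],c["attitude"])
    for t in "pipe square cross block cup_pipe rack box".split():
        print(t,[(np.round(d["xy"]),round(d["p"],2),np.round(at(c,d["xy"],.09 if t in("pipe","square","cross","block") else .03)[:2],3)) for d in boxes_of(t,c)][:4])
E
```

```text
top ['K', 'origin', 'attitude', 'shot', 'name'] [[392.85921247   0.         313.82090285]
 [  0.         392.85921247 199.31125098]
 [  0.           0.           1.        ]] [0.39871306 0.0037348  1.12559306] [ 0.71346821  0.03710588 -0.04532035 -0.69823515]
pipe []
square [(array([306., 221.]), 0.64, array([0.462, 0.013])), (array([348., 218.]), 0.63, array([ 0.473, -0.1  ])), (array([314., 260.]), 0.58, array([ 0.362, -0.01 ]))]
cross []
block [(array([182., 191.]), 0.63, array([0.536, 0.343]))]
cup_pipe [(array([268., 223.]), 0.59, array([0.459, 0.119]))]
rack [(array([277., 220.]), 0.75, array([0.466, 0.095]))]
box [(array([288., 153.]), 0.94, array([0.659, 0.068]))]
scene ['K', 'origin', 'attitude', 'shot', 'name'] [[440.09488617   0.         327.88567589]
 [  0.         440.09488617 198.29506621]
 [  0.           0.           1.        ]] [0.96673646 0.33546673 0.80485681] [0.43272262 0.13161806 0.27538784 0.84828613]
pipe [(array([394., 206.]), 0.65, array([0.501, 0.143]))]
square [(array([346., 170.]), 0.73, array([0.479, 0.013])), (array([303., 160.]), 0.73, array([ 0.512, -0.077])), (array([369., 149.]), 0.68, array([0.404, 0.02 ]))]
cross [(array([366., 185.]), 0.65, array([0.491, 0.068]))]
block [(array([476., 287.]), 0.82, array([0.565, 0.345])), (array([389., 225.]), 0.37, array([0.544, 0.156]))]
cup_pipe [(array([391., 226.]), 0.68, array([0.509, 0.146]))]
rack [(array([396., 230.]), 0.78, array([0.51, 0.16]))]
box [(array([316., 264.]), 0.66, array([0.667, 0.074]))]
```

View pics/top0.png

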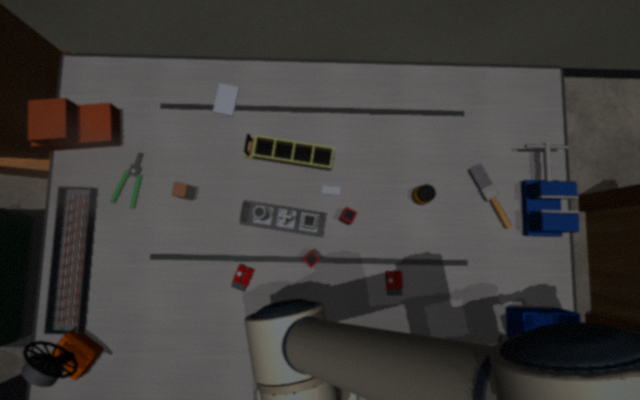

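View pics/scene0.png

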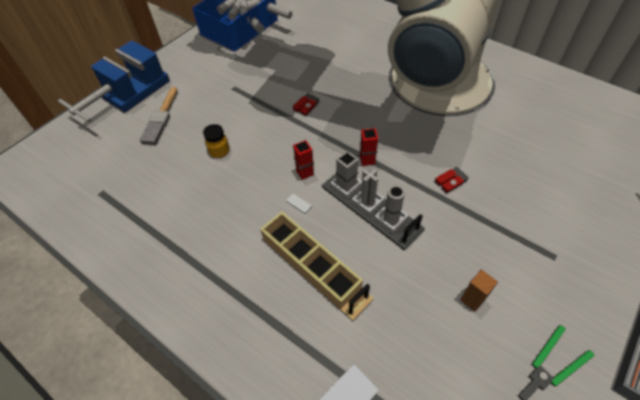

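Top view: the box is at (290,152) with its handle on the left at (248,146). The rack is at (283,218) with its handle on the left at (243,210). From the handle, the coupons are pipe (262,213), cross (286,218) and grey square (310,222). The block is at (182,190).
Candidates for the "square" are grey (310,222), red (347,215) and red (312,258), and I choose the grey one in the rack. Other red items lie at (243,275) and (394,281). I'll check in one crop and measure at the same time.

Run:
```python
from h import *
c=cam("top");save(c,"crop.png",(160,120,360,270),4)
i=c["img"];hsv=cv2.cvtColor(i,cv2.COLOR_RGB2HSV)
roi=np.zeros(i.shape[:2],np.uint8);roi[125:180,235:345]=1
m=((hsv[...,0]>18)&(hsv[...,0]<40)&(hsv[...,1]>70)&(hsv[...,2]>60)).astype(np.uint8)*roi
r=cv2.minAreaRect(cv2.findNonZero(m));print(r)
P=np.array([at(c,p,.045)[:2] for p in cv2.boxPoints(r)]);print(P.round(3),P.mean(0).round(4),[np.linalg.norm(P[k]-P[k-1]).round(3) for k in range(4)])
roi[:]=0;roi[180:202,170:195]=1
m=((hsv[...,1]>110)&(hsv[...,2]>50)).astype(np.uint8)*roi
r=cv2.minAreaRect(cv2.findNonZero(m));print("block",r,at(c,r[0],.084))
Q=np.array([at(c,p,.084)[:2] for p in cv2.boxPoints(r)]);print(Q.round(3))
```

```text
((288.68438720703125, 151.14231872558594), (87.78679656982422, 22.558368682861328), 7.733598709106445)
[[ 0.642  0.191]
 [ 0.706  0.185]
 [ 0.678 -0.06 ]
 [ 0.614 -0.053]] [0.6601 0.0659] [np.float64(0.246), np.float64(0.065), np.float64(0.247), np.float64(0.065)]
block ((179.0384521484375, 189.3076934814453), (11.178619384765625, 11.178619384765625), 11.309932708740234) [0.53970115 0.35268428 0.084     ]
[[0.528 0.369]
 [0.557 0.365]
 [0.552 0.336]
 [0.522 0.34 ]]
```

View pics/crop.png

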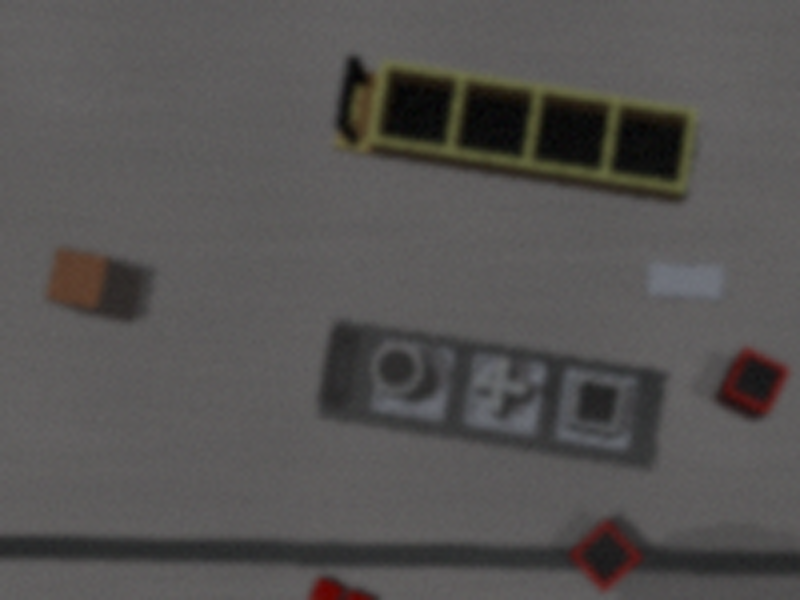

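The crop shows the box rim corners at (380,62), (697,103), (685,192) and (370,150). The pipe top is at (399,368), the cross at (504,387), the grey square at (598,404) and the block top at (77,278). The two red tubes lie outside the rack, which confirms the choice.

Run:
```python
from h import *
c=cam("top")
f=lambda p,z:at(c,(p[0]/4+160-.4,p[1]/4+120-.4),z)[:2]
B=np.array([f(p,.045) for p in((380,62),(697,103),(685,192),(370,150))]);print(B.round(4),B.mean(0).round(4))
d=(B[0]+B[3]-B[1]-B[2])/2;print("box len",np.linalg.norm(d),"yaw",np.degrees(np.arctan2(-d[0],d[1])))
y=d/np.linalg.norm(d)
for k in(-.0825,-.0275,.0275,.0825):print((B.mean(0)+k*y).round(4))
T=[f((399,368),.114),f((504,387),.110),f((598,404),.106)];print("coupons",np.round(T,4))
d=T[0]-T[2];print(np.linalg.norm(d),"yaw",np.degrees(np.arctan2(-d[0],d[1])))
for q in ((55,247),(108,256),(103,308),(47,300),(78,278)):print("block",f(q,.084).round(4))
s=readout.get_state();print(s["ee_pos"],rot(s["tcp_rot"]).round(3))
```

```text
[[ 0.7039  0.1631]
 [ 0.6797 -0.0607]
 [ 0.6158 -0.0533]
 [ 0.6405  0.1677]] [0.66   0.0542]
box len 0.22376567718625123 yaw -6.268782722758941
[ 0.651  -0.0278]
[0.657  0.0269]
[0.663  0.0815]
[0.669  0.1362]
coupons [[0.4823 0.133 ]
 [0.4718 0.0652]
 [0.4624 0.0042]]
0.13029673550387463 yaw -8.802396080764604
block [0.5608 0.3691]
block [0.5555 0.3335]
block [0.5205 0.3348]
block [0.525  0.3722]
block [0.5403 0.3526]
[ 0.1834012  -0.59747479  0.21392486] [[ 0.956  0.293  0.   ]
 [ 0.293 -0.956  0.   ]
 [ 0.    -0.    -1.   ]]
```

>>> apply_moves --commands '[{"tx":1.2,"ty":2.9,"tz":0.3,"turn":2.6,"fingers":9},{"tx":1.2,"ty":2.9,"tz":0.3,"turn":2.6},{"tx":1.2,"ty":2.9,"tz":0.3,"turn":2.6},{"tx":1.2,"ty":2.9,"tz":0.3,"turn":2.6},{"tx":1.2,"ty":2.9,"tz":0.3,"turn":2.6},{"tx":1.2,"ty":2.9,"tz":0.3,"turn":2.6},{"tx":1.2,"ty":2.9,"tz":0.3,"turn":2.6},{"tx":1.2,"ty":2.9,"tz":0.3,"turn":2.6},{"tx":1.2,"ty":2.9,"tz":0.3,"turn":2.6},{"tx":1.2,"ty":2.9,"tz":0.3,"turn":2.6},{"tx":1.2,"ty":2.9,"tz":0.3,"turn":2.6},{"tx":1.2,"ty":2.9,"tz":0.3,"turn":2.6},{"tx":1.2,"ty":2.9,"tz":0.3,"turn":2.6},{"tx":1.2,"ty":2.9,"tz":0.3,"turn":2.6},{"tx":1.2,"ty":2.9,"tz":0.3,"turn":2.6},{"tx":1.2,"ty":2.9,"tz":0.3,"turn":2.6},{"tx":1.2,"ty":2.9,"tz":0.3,"turn":2.6},{"tx":1.2,"ty":2.9,"tz":0.3,"turn":2.6},{"tx":1.2,"ty":2.9,"tz":0.3,"turn":2.6},{"tx":1.2,"ty":2.9,"tz":0.3,"turn":2.6}]'

```text
$.commands[1]: bad value
```

>>> apply_moves --commands '[{"tx":1.2,"ty":2.9,"tz":0.3,"turn":2.6,"fingers":9},{"tx":1.2,"ty":2.9,"tz":0.3,"turn":2.6,"fingers":9},{"tx":1.2,"ty":2.9,"tz":0.3,"turn":2.6,"fingers":9},{"tx":1.2,"ty":2.9,"tz":0.3,"turn":2.6,"fingers":9},{"tx":1.2,"ty":2.9,"tz":0.3,"turn":2.6,"fingers":9},{"tx":1.2,"ty":2.9,"tz":0.3,"turn":2.6,"fingers":9},{"tx":1.2,"ty":2.9,"tz":0.3,"turn":2.6,"fingers":9},{"tx":1.2,"ty":2.9,"tz":0.3,"turn":2.6,"fingers":9},{"tx":1.2,"ty":2.9,"tz":0.3,"turn":2.6,"fingers":9},{"tx":1.2,"ty":2.9,"tz":0.3,"turn":2.6,"fingers":9},{"tx":1.2,"ty":2.9,"tz":0.3,"turn":2.6,"fingers":9},{"tx":1.2,"ty":2.9,"tz":0.3,"turn":2.6,"fingers":9},{"tx":1.2,"ty":2.9,"tz":0.3,"turn":2.6,"fingers":9},{"tx":1.2,"ty":2.9,"tz":0.3,"turn":2.6,"fingers":9},{"tx":1.2,"ty":2.9,"tz":0.3,"turn":2.6,"fingers":9},{"tx":1.2,"ty":2.9,"tz":0.3,"turn":2.6,"fingers":9},{"tx":1.2,"ty":2.9,"tz":0.3,"turn":2.6,"fingers":9},{"tx":1.2,"ty":2.9,"tz":0.3,"turn":2.6,"fingers":9},{"tx":1.2,"ty":2.9,"tz":0.3,"turn":2.6,"fingers":9},{"tx":1.2,"ty":2.9,"tz":0.3,"turn":2.6,"fingers":9}]'

```text
time: 2.57
ee_pos: [0.4237, -0.0159, 0.2743]
tcp_rot: [0.0, 0.823, 0.568, 0.0]
force: [-0.1, -0.3, -0.3]
gripper_width: 0.986
grasp_force: 0.0
```

>>> apply_moves --commands '[{"tx":1.2,"ty":2.0,"tz":0,"turn":3,"fingers":9},{"tx":1.2,"ty":2.0,"tz":0,"turn":3,"fingers":9},{"tx":1.2,"ty":2.0,"tz":0,"turn":3,"fingers":9},{"tx":1.2,"ty":2.0,"tz":0,"turn":3,"fingers":9},{"tx":0,"ty":0,"tz":0,"turn":0,"fingers":9},{"tx":0,"ty":0,"tz":0,"turn":0,"fingers":9}]'

```text
time: 3.07
ee_pos: [0.4716, 0.0632, 0.2738]
tcp_rot: [-0.0, 0.76, 0.65, -0.0]
force: [0.3, -0.7, -0.1]
gripper_width: 0.991
grasp_force: 0.0
```

Run:
```python
from h import *
c=cam("wrist");save(c,"w0.png");print(c["K"],c["origin"],rot(c["attitude"]).round(3))
for t,z in dict(pipe=.06,square=.06,cross=.06,cup_pipe=.02,cup_square=.02,cup_cross=.02,box=.03,block=.042).items():
    print(t,[(np.round(d["xy"]),round(d["p"],2),np.round(at(c,d["xy"],z)[:2],3)) for d in boxes_of(t,c)][:3])
for p in((.4823,.133,.114),(.4718,.0652,.11),(.4624,.0042,.106),(.669,.1362,.045),(.651,-.0278,.045)):print(p,pix(c,p).round(1))
```

```text
[[309.70691629   0.         312.8846256 ]
 [  0.         309.70691629 200.47524868]
 [  0.           0.           1.        ]] [0.48242581 0.13890894 0.44600402] [[ 0.988  0.15   0.042]
 [-0.156  0.951  0.265]
 [-0.    -0.269  0.963]]
pipe [(array([312., 124.]), 0.74, array([0.479, 0.13 ]))]
square [(array([249., 232.]), 0.9, array([0.373, 0.003])), (array([336., 297.]), 0.84, array([ 0.476, -0.118])), (array([312., 224.]), 0.59, array([0.46, 0.  ]))]
cross [(array([316., 177.]), 0.72, array([0.474, 0.062]))]
cup_pipe [(array([300., 119.]), 0.72, array([0.464, 0.138]))]
cup_square [(array([327., 200.]), 0.62, array([0.484, 0.02 ]))]
cup_cross [(array([306., 158.]), 0.89, array([0.463, 0.083]))]
box [(array([440., 147.]), 0.57, array([0.656, 0.074])), (array([313., 220.]), 0.52, array([ 0.46 , -0.004]))]
block [(array([313., 123.]), 0.38, array([0.481, 0.13 ]))]
(0.4823, 0.133, 0.114) [313.6 121.7]
(0.4718, 0.0652, 0.11) [313.8 183.7]
(0.4624, 0.0042, 0.106) [313.9 234.2]
(0.669, 0.1362, 0.045) [448.8 102.5]
(0.651, -0.0278, 0.045) [444.9 218. ]
```

View pics/w0.png

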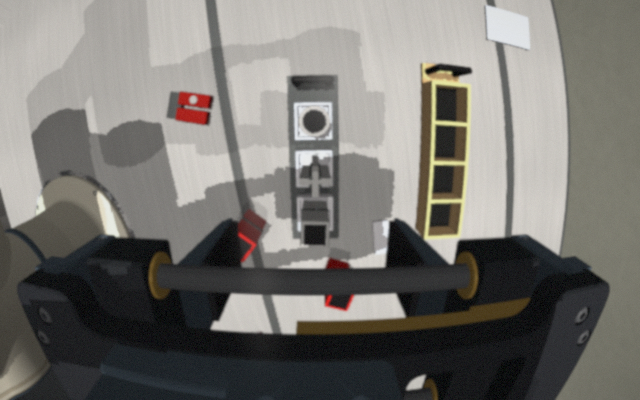

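The wrist view agrees with the estimates: pipe top at (314,121), cross (315,180), grey square (315,233) and the plain-end compartment at (445,218). Next is the pipe.

>>> apply_moves --commands '[{"tx":0.4,"ty":2.4,"tz":0,"turn":0,"fingers":9},{"tx":0.4,"ty":2.4,"tz":0,"turn":0,"fingers":9},{"tx":0.3,"ty":2.2,"tz":0,"turn":0,"fingers":9},{"tx":0,"ty":0,"tz":-3,"turn":0,"fingers":9},{"tx":0,"ty":0,"tz":-4,"turn":0,"fingers":9},{"tx":0,"ty":0,"tz":-4,"turn":0,"fingers":9},{"tx":0,"ty":0,"tz":-3,"turn":0,"fingers":9},{"tx":0,"ty":0,"tz":-3,"turn":0,"fingers":9},{"tx":0,"ty":0,"tz":-2,"turn":0,"fingers":9},{"tx":0,"ty":0,"tz":-1,"turn":0,"fingers":9},{"tx":0,"ty":0,"tz":0,"turn":0,"fingers":9},{"tx":0,"ty":0,"tz":0,"turn":0,"fingers":2},{"tx":0,"ty":0,"tz":0,"turn":0,"fingers":2},{"tx":0,"ty":0,"tz":0,"turn":0,"fingers":2},{"tx":0,"ty":0,"tz":0,"turn":0,"fingers":2},{"tx":0,"ty":0,"tz":0,"turn":0,"fingers":2},{"tx":0,"ty":0,"tz":0,"turn":0,"fingers":2},{"tx":0,"ty":0,"tz":0,"turn":0,"fingers":2},{"tx":0,"ty":0,"tz":0,"turn":0,"fingers":2}]' --newtons 35

```text
time: 5.1
ee_pos: [0.4824, 0.1325, 0.074]
tcp_rot: [0.0, 0.76, 0.65, 0.0]
force: [0.7, 0.4, 0.3]
gripper_width: 0.431
grasp_force: 0.0
```

>>> apply_moves --commands '[{"tx":0,"ty":0,"tz":0,"turn":0,"fingers":2},{"tx":0,"ty":0,"tz":0,"turn":0,"fingers":2},{"tx":0,"ty":0,"tz":0,"turn":0,"fingers":2},{"tx":0,"ty":0,"tz":0,"turn":0,"fingers":2},{"tx":0,"ty":0,"tz":1,"turn":0,"fingers":2},{"tx":0,"ty":0,"tz":1,"turn":0,"fingers":2},{"tx":0,"ty":0,"tz":0,"turn":0,"fingers":2}]'

```text
time: 5.68
ee_pos: [0.4829, 0.1326, 0.095]
tcp_rot: [0.0, 0.76, 0.65, 0.001]
force: [0.3, 0.8, -3.0]
gripper_width: 0.366
grasp_force: 35.0
```

>>> apply_moves --commands '[{"tx":0,"ty":0,"tz":2,"turn":0,"fingers":2},{"tx":0,"ty":0,"tz":3,"turn":0,"fingers":2},{"tx":0,"ty":0,"tz":3,"turn":0,"fingers":2},{"tx":0,"ty":0,"tz":2,"turn":0,"fingers":2},{"tx":1.4,"ty":-1.3,"tz":0,"turn":0.3,"fingers":2},{"tx":2.2,"ty":-2.1,"tz":0,"turn":0.3,"fingers":2},{"tx":2.2,"ty":-2.1,"tz":0,"turn":0.3,"fingers":2},{"tx":2.2,"ty":-2.1,"tz":0,"turn":0.3,"fingers":2},{"tx":2.2,"ty":-2.1,"tz":0,"turn":0.3,"fingers":2},{"tx":2.2,"ty":-2.1,"tz":0,"turn":0.3,"fingers":2},{"tx":2.2,"ty":-2.1,"tz":0,"turn":0.3,"fingers":2},{"tx":1.4,"ty":-1.3,"tz":0,"turn":0.3,"fingers":2},{"tx":0.8,"ty":-0.8,"tz":0,"turn":0.2,"fingers":2},{"tx":0,"ty":0,"tz":-2,"turn":0,"fingers":2},{"tx":0,"ty":0,"tz":-3,"turn":0,"fingers":2},{"tx":0,"ty":0,"tz":-2,"turn":0,"fingers":2},{"tx":0,"ty":0,"tz":-1,"turn":0,"fingers":2},{"tx":0,"ty":0,"tz":0,"turn":0,"fingers":2}]'

```text
time: 7.18
ee_pos: [0.6486, -0.0269, 0.1113]
tcp_rot: [-0.002, 0.745, 0.667, -0.001]
force: [-2.4, 0.1, -2.6]
gripper_width: 0.369
grasp_force: 35.0
```

Run:
```python
from h import *
c=cam("wrist");t=cam("scene")
print(readout.get_state()["ee_pos"])
a=cv2.resize(c["img"][100:400,170:470],(390,390));b=cv2.resize(t["img"][130:330,220:420],(390,390))
cv2.imwrite("pics/p1.png",np.hstack([a,b])[...,::-1])
```

```text
[ 0.6505519  -0.02722798  0.11441731]
```

View pics/p1.png

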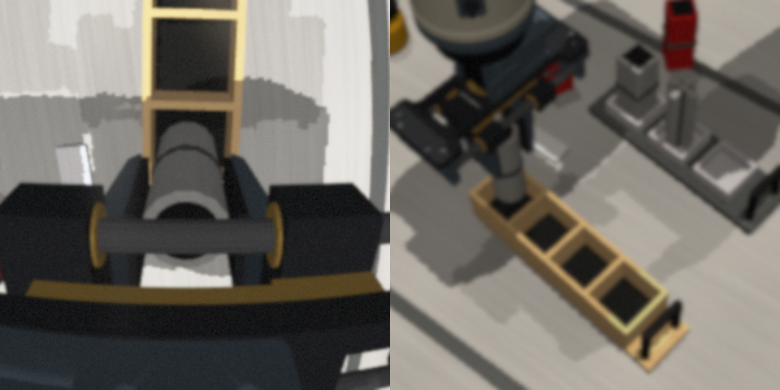

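The pipe hangs over the plain-end compartment, at about (510,195) in the right panel. I'll lower it and release.

>>> apply_moves --commands '[{"tx":0,"ty":0,"tz":-1,"turn":0,"fingers":2},{"tx":0,"ty":0,"tz":-1.2,"turn":0,"fingers":2},{"tx":0,"ty":0,"tz":-1.0,"turn":0,"fingers":2},{"tx":0,"ty":0,"tz":-0.7,"turn":0,"fingers":2},{"tx":0,"ty":0,"tz":-0.4,"turn":0,"fingers":2},{"tx":0,"ty":0,"tz":-0.2,"turn":0,"fingers":2},{"tx":0,"ty":0,"tz":-0.1,"turn":0,"fingers":2},{"tx":0,"ty":0,"tz":0,"turn":0,"fingers":2},{"tx":0,"ty":0,"tz":0,"turn":0,"fingers":2}]'

```text
time: 8.03
ee_pos: [0.6507, -0.0275, 0.0682]
tcp_rot: [0.0, 0.745, 0.667, 0.0]
force: [0.3, 0.3, -4.1]
gripper_width: 0.37
grasp_force: 35.0
```

>>> apply_moves --commands '[{"tx":0,"ty":0,"tz":-0.1,"turn":0,"fingers":2},{"tx":0,"ty":0,"tz":-0.1,"turn":0,"fingers":2},{"tx":0,"ty":0,"tz":0,"turn":0,"fingers":2}]'

```text
time: 8.28
ee_pos: [0.6513, -0.0276, 0.0677]
tcp_rot: [0.001, 0.745, 0.667, 0.001]
force: [-4.2, 0.0, 16.6]
gripper_width: 0.364
grasp_force: 35.0
```

>>> apply_moves --commands '[{"tx":0,"ty":0,"tz":0.1,"turn":0,"fingers":5},{"tx":0,"ty":0,"tz":0,"turn":0,"fingers":9},{"tx":0,"ty":0,"tz":0,"turn":0,"fingers":9},{"tx":0,"ty":0,"tz":0,"turn":0,"fingers":9},{"tx":0,"ty":0,"tz":0,"turn":0,"fingers":9},{"tx":0,"ty":0,"tz":2,"turn":0,"fingers":9},{"tx":0,"ty":0,"tz":4,"turn":0,"fingers":9},{"tx":0,"ty":0,"tz":4,"turn":0,"fingers":9},{"tx":0,"ty":0,"tz":4,"turn":0,"fingers":9},{"tx":0,"ty":0,"tz":2,"turn":0,"fingers":9},{"tx":-1.9,"ty":1.0,"tz":0,"turn":-0.3,"fingers":9},{"tx":-3.0,"ty":1.5,"tz":0,"turn":-0.4,"fingers":9},{"tx":-3.0,"ty":1.6,"tz":0,"turn":-0.4,"fingers":9},{"tx":-3.0,"ty":1.6,"tz":0,"turn":-0.4,"fingers":9},{"tx":-3.0,"ty":1.6,"tz":0,"turn":-0.4,"fingers":9},{"tx":-2.5,"ty":1.3,"tz":0,"turn":-0.3,"fingers":9},{"tx":-1.5,"ty":0.7,"tz":0,"turn":-0.2,"fingers":9},{"tx":0,"ty":0,"tz":0,"turn":0,"fingers":9},{"tx":0,"ty":0,"tz":0,"turn":0,"fingers":9}]'

```text
time: 9.87
ee_pos: [0.4711, 0.0658, 0.2272]
tcp_rot: [0.0, 0.759, 0.652, 0.0]
force: [0.5, -0.6, -0.2]
gripper_width: 0.989
grasp_force: 0.0
```

Run:
```python
from h import *
c=cam("wrist");t=cam("scene")
print(readout.get_state()["ee_pos"])
a=cv2.resize(c["img"][100:400,170:470],(390,390));b=cv2.resize(t["img"][130:330,220:420],(390,390))
cv2.imwrite("pics/p2.png",np.hstack([a,b])[...,::-1])
for p in((.4718,.0652,.11),(.4624,.0042,.106)):print((pix(c,p)-(170,100))*1.3)
```

```text
[0.47227611 0.06526209 0.22704424]
[188.06176541 125.71181841]
[187.91689862 198.83086796]
```

View pics/p2.png

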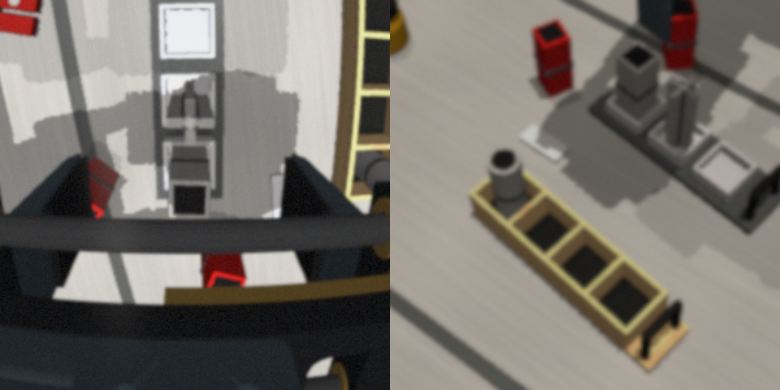

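The pipe stands in the plain-end compartment, and the cross is centred below at (190,115) in the left panel. Now I grasp the cross.

>>> apply_moves --commands '[{"tx":0,"ty":0,"tz":-2,"turn":0,"fingers":7},{"tx":0,"ty":0,"tz":-3,"turn":0,"fingers":7},{"tx":0,"ty":0,"tz":-3,"turn":0,"fingers":7},{"tx":0,"ty":0,"tz":-3,"turn":0,"fingers":7},{"tx":0,"ty":0,"tz":-2,"turn":0,"fingers":7},{"tx":0,"ty":0,"tz":-1.5,"turn":0,"fingers":7},{"tx":0,"ty":0,"tz":-1,"turn":0,"fingers":7},{"tx":0,"ty":0,"tz":0,"turn":0,"fingers":7},{"tx":0,"ty":0,"tz":0,"turn":0,"fingers":2},{"tx":0,"ty":0,"tz":0,"turn":0,"fingers":2},{"tx":0,"ty":0,"tz":0,"turn":0,"fingers":2},{"tx":0,"ty":0,"tz":0,"turn":0,"fingers":2},{"tx":0,"ty":0,"tz":0,"turn":0,"fingers":2},{"tx":0,"ty":0,"tz":0,"turn":0,"fingers":2},{"tx":0,"ty":0,"tz":0,"turn":0,"fingers":2},{"tx":0,"ty":0,"tz":0,"turn":0,"fingers":2},{"tx":0,"ty":0,"tz":0,"turn":0,"fingers":2},{"tx":0,"ty":0,"tz":1,"turn":0,"fingers":2},{"tx":0,"ty":0,"tz":1,"turn":0,"fingers":2},{"tx":0,"ty":0,"tz":0,"turn":0,"fingers":2}]'

```text
time: 11.63
ee_pos: [0.4718, 0.0656, 0.093]
tcp_rot: [0.0, 0.759, 0.651, 0.001]
force: [0.5, 1.0, -4.6]
gripper_width: 0.389
grasp_force: 34.9
```

>>> apply_moves --commands '[{"tx":0,"ty":0,"tz":2,"turn":0,"fingers":2},{"tx":0,"ty":0,"tz":3,"turn":0,"fingers":2},{"tx":0,"ty":0,"tz":3,"turn":0,"fingers":2},{"tx":0,"ty":0,"tz":2,"turn":0,"fingers":2},{"tx":1.5,"ty":-0.3,"tz":0,"turn":0.2,"fingers":2},{"tx":2.5,"ty":-0.5,"tz":0,"turn":0.4,"fingers":2},{"tx":3.0,"ty":-0.6,"tz":0,"turn":0.4,"fingers":2},{"tx":3.0,"ty":-0.6,"tz":0,"turn":0.4,"fingers":2},{"tx":3.0,"ty":-0.6,"tz":0,"turn":0.4,"fingers":2},{"tx":2.5,"ty":-0.6,"tz":0,"turn":0.3,"fingers":2},{"tx":2.0,"ty":-0.5,"tz":0,"turn":0.3,"fingers":2},{"tx":1.0,"ty":-0.2,"tz":0,"turn":0,"fingers":2},{"tx":0,"ty":0,"tz":0,"turn":0,"fingers":2},{"tx":0,"ty":0,"tz":-2,"turn":0,"fingers":2},{"tx":0,"ty":0,"tz":-3,"turn":0,"fingers":2},{"tx":0,"ty":0,"tz":-2,"turn":0,"fingers":2},{"tx":0,"ty":0,"tz":-1,"turn":0,"fingers":2},{"tx":0,"ty":0,"tz":0,"turn":0,"fingers":2},{"tx":0,"ty":0,"tz":0,"turn":0,"fingers":2}]'

```text
time: 13.22
ee_pos: [0.6561, 0.0266, 0.1121]
tcp_rot: [-0.0, 0.745, 0.667, -0.0]
force: [0.3, -0.5, -4.0]
gripper_width: 0.39
grasp_force: 34.9
```

>>> apply_moves --commands '[{"tx":0,"ty":0,"tz":-1,"turn":0,"fingers":2},{"tx":0,"ty":0,"tz":-1.2,"turn":0,"fingers":2},{"tx":0,"ty":0,"tz":-1.0,"turn":0,"fingers":2},{"tx":0,"ty":0,"tz":-0.7,"turn":0,"fingers":2},{"tx":0,"ty":0,"tz":-0.3,"turn":0,"fingers":2},{"tx":0,"ty":0,"tz":-0.2,"turn":0,"fingers":2},{"tx":0,"ty":0,"tz":-0.1,"turn":0,"fingers":2},{"tx":0,"ty":0,"tz":-0.1,"turn":0,"fingers":2},{"tx":0,"ty":0,"tz":0,"turn":0,"fingers":2}]'

```text
time: 13.97
ee_pos: [0.6566, 0.0265, 0.0664]
tcp_rot: [0.0, 0.745, 0.667, 0.0]
force: [-0.4, -0.2, -3.4]
gripper_width: 0.392
grasp_force: 34.9
```

>>> apply_moves --commands '[{"tx":0,"ty":0,"tz":-0.1,"turn":0,"fingers":2},{"tx":0,"ty":0,"tz":0,"turn":0,"fingers":2},{"tx":0,"ty":0,"tz":0,"turn":0,"fingers":2}]'

```text
time: 14.22
ee_pos: [0.657, 0.0264, 0.0662]
tcp_rot: [0.001, 0.745, 0.667, 0.001]
force: [-3.5, 0.5, 9.6]
gripper_width: 0.387
grasp_force: 35.0
```

>>> apply_moves --commands '[{"tx":0,"ty":0,"tz":0.1,"turn":0,"fingers":5},{"tx":0,"ty":0,"tz":0,"turn":0,"fingers":7},{"tx":0,"ty":0,"tz":0,"turn":0,"fingers":7},{"tx":0,"ty":0,"tz":0,"turn":0,"fingers":7},{"tx":0,"ty":0,"tz":0,"turn":0,"fingers":7},{"tx":0,"ty":0,"tz":2,"turn":0,"fingers":7},{"tx":0,"ty":0,"tz":4,"turn":0,"fingers":7},{"tx":0,"ty":0,"tz":4,"turn":0,"fingers":7},{"tx":0,"ty":0,"tz":4,"turn":0,"fingers":7},{"tx":0,"ty":0,"tz":2,"turn":0,"fingers":7},{"tx":-2.0,"ty":-0.2,"tz":0,"turn":-0.3,"fingers":7},{"tx":-3.2,"ty":-0.4,"tz":0,"turn":-0.4,"fingers":7},{"tx":-3.2,"ty":-0.4,"tz":0,"turn":-0.4,"fingers":7},{"tx":-3.2,"ty":-0.4,"tz":0,"turn":-0.4,"fingers":7},{"tx":-3.2,"ty":-0.3,"tz":0,"turn":-0.4,"fingers":7},{"tx":-2.6,"ty":-0.3,"tz":0,"turn":-0.3,"fingers":7},{"tx":-2.0,"ty":-0.2,"tz":0,"turn":-0.2,"fingers":7},{"tx":0,"ty":0,"tz":0,"turn":0,"fingers":7},{"tx":0,"ty":0,"tz":0,"turn":0,"fingers":7}]'

```text
time: 15.8
ee_pos: [0.4621, 0.0044, 0.2263]
tcp_rot: [0.0, 0.759, 0.651, 0.0]
force: [0.4, -0.5, -0.2]
gripper_width: 0.769
grasp_force: 0.0
```

Run:
```python
from h import *
c=cam("wrist");t=cam("scene")
a=cv2.resize(c["img"][100:400,170:470],(390,390));b=cv2.resize(t["img"][130:330,220:420],(390,390))
cv2.imwrite("pics/p3.png",np.hstack([a,b])[...,::-1])
for p in((.4624,.0042,.106),):print((pix(c,p)-(170,100))*1.3)
```

```text
[187.50417193 124.28185693]
```

View pics/p3.png

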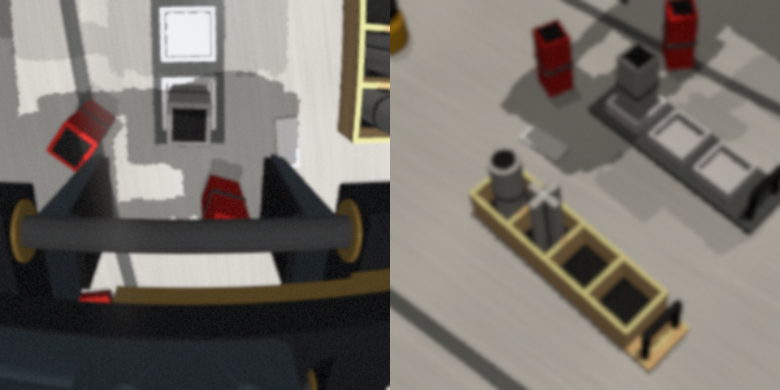

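Pipe and cross both stand upright in their compartments. The square's top at (189,125) matches the predicted (187.5,124), and the red tube at (73,148) is clear of the fingers.

>>> apply_moves --commands '[{"tx":0,"ty":0,"tz":-2,"turn":0,"fingers":6.5},{"tx":0,"ty":0,"tz":-3,"turn":0,"fingers":6.5},{"tx":0,"ty":0,"tz":-3,"turn":0,"fingers":6.5},{"tx":0,"ty":0,"tz":-3,"turn":0,"fingers":6.5},{"tx":0,"ty":0,"tz":-2,"turn":0,"fingers":6.5},{"tx":0,"ty":0,"tz":-1.8,"turn":0,"fingers":6.5},{"tx":0,"ty":0,"tz":-1,"turn":0,"fingers":6.5},{"tx":0,"ty":0,"tz":0,"turn":0,"fingers":6.5},{"tx":0,"ty":0,"tz":0,"turn":0,"fingers":2},{"tx":0,"ty":0,"tz":0,"turn":0,"fingers":2},{"tx":0,"ty":0,"tz":0,"turn":0,"fingers":2},{"tx":0,"ty":0,"tz":0,"turn":0,"fingers":2},{"tx":0,"ty":0,"tz":0,"turn":0,"fingers":2},{"tx":0,"ty":0,"tz":0,"turn":0,"fingers":2},{"tx":0,"ty":0,"tz":0,"turn":0,"fingers":2},{"tx":0,"ty":0,"tz":0,"turn":0,"fingers":2},{"tx":0,"ty":0,"tz":0,"turn":0,"fingers":2},{"tx":0,"ty":0,"tz":1,"turn":0,"fingers":2},{"tx":0,"ty":0,"tz":1,"turn":0,"fingers":2},{"tx":0,"ty":0,"tz":0,"turn":0,"fingers":2}]'

```text
time: 17.57
ee_pos: [0.463, 0.0044, 0.0892]
tcp_rot: [0.001, 0.759, 0.651, 0.001]
force: [0.8, -0.1, -2.2]
gripper_width: 0.373
grasp_force: 35.0
```

>>> apply_moves --commands '[{"tx":0,"ty":0,"tz":2,"turn":0,"fingers":2},{"tx":0,"ty":0,"tz":3,"turn":0,"fingers":2},{"tx":0,"ty":0,"tz":3,"turn":0,"fingers":2},{"tx":0,"ty":0,"tz":2,"turn":0,"fingers":2},{"tx":1.5,"ty":0.5,"tz":0,"turn":0.2,"fingers":2},{"tx":2.5,"ty":1.0,"tz":0,"turn":0.4,"fingers":2},{"tx":3.0,"ty":1.2,"tz":0,"turn":0.4,"fingers":2},{"tx":3.0,"ty":1.2,"tz":0,"turn":0.4,"fingers":2},{"tx":3.0,"ty":1.2,"tz":0,"turn":0.4,"fingers":2},{"tx":3.0,"ty":1.2,"tz":0,"turn":0.3,"fingers":2},{"tx":2.5,"ty":0.9,"tz":0,"turn":0.3,"fingers":2},{"tx":1.5,"ty":0.5,"tz":0,"turn":0,"fingers":2},{"tx":0,"ty":0,"tz":0,"turn":0,"fingers":2},{"tx":0,"ty":0,"tz":-2,"turn":0,"fingers":2},{"tx":0,"ty":0,"tz":-3,"turn":0,"fingers":2},{"tx":0,"ty":0,"tz":-2,"turn":0,"fingers":2},{"tx":0,"ty":0,"tz":-1,"turn":0,"fingers":2},{"tx":0,"ty":0,"tz":0,"turn":0,"fingers":2},{"tx":0,"ty":0,"tz":0,"turn":0,"fingers":2}]'

```text
time: 19.15
ee_pos: [0.6623, 0.0814, 0.108]
tcp_rot: [-0.0, 0.745, 0.667, -0.0]
force: [0.4, -0.3, -2.6]
gripper_width: 0.371
grasp_force: 35.0
```

>>> apply_moves --commands '[{"tx":0,"ty":0,"tz":-1,"turn":0,"fingers":2},{"tx":0,"ty":0,"tz":-1.2,"turn":0,"fingers":2},{"tx":0,"ty":0,"tz":-1.0,"turn":0,"fingers":2},{"tx":0,"ty":0,"tz":-0.7,"turn":0,"fingers":2},{"tx":0,"ty":0,"tz":-0.3,"turn":0,"fingers":2},{"tx":0,"ty":0,"tz":-0.2,"turn":0,"fingers":2},{"tx":0,"ty":0,"tz":-0.1,"turn":0,"fingers":2},{"tx":0,"ty":0,"tz":-0.1,"turn":0,"fingers":2},{"tx":0,"ty":0,"tz":0,"turn":0,"fingers":2},{"tx":0,"ty":0,"tz":0,"turn":0,"fingers":2}]'

```text
time: 19.98
ee_pos: [0.6626, 0.0815, 0.0625]
tcp_rot: [0.0, 0.745, 0.667, 0.0]
force: [-1.5, 0.4, 2.3]
gripper_width: 0.366
grasp_force: 35.0
```

>>> apply_moves --commands '[{"tx":0,"ty":0,"tz":0.1,"turn":0,"fingers":5},{"tx":0,"ty":0,"tz":0,"turn":0,"fingers":9},{"tx":0,"ty":0,"tz":0,"turn":0,"fingers":9},{"tx":0,"ty":0,"tz":0,"turn":0,"fingers":9},{"tx":0,"ty":0,"tz":0,"turn":0,"fingers":9},{"tx":0,"ty":0,"tz":2,"turn":0,"fingers":9},{"tx":0,"ty":0,"tz":4,"turn":0,"fingers":9},{"tx":0,"ty":0,"tz":4,"turn":0,"fingers":9},{"tx":0,"ty":0,"tz":4,"turn":0,"fingers":9},{"tx":0,"ty":0,"tz":4,"turn":0,"fingers":9},{"tx":-1.4,"ty":3.0,"tz":0,"turn":0,"fingers":9},{"tx":-1.4,"ty":3.0,"tz":0,"turn":0,"fingers":9},{"tx":-1.4,"ty":3.0,"tz":0,"turn":0,"fingers":9},{"tx":-1.4,"ty":3.0,"tz":0,"turn":0,"fingers":9},{"tx":-1.4,"ty":3.0,"tz":0,"turn":0,"fingers":9},{"tx":-1.4,"ty":3.0,"tz":0,"turn":0,"fingers":9},{"tx":-1.3,"ty":3.0,"tz":0,"turn":0,"fingers":9},{"tx":-1.3,"ty":3.0,"tz":0,"turn":0,"fingers":9},{"tx":0,"ty":0,"tz":0,"turn":0,"fingers":9},{"tx":0,"ty":0,"tz":0,"turn":0,"fingers":9}]'

```text
time: 21.65
ee_pos: [0.5516, 0.3229, 0.2428]
tcp_rot: [-0.0, 0.744, 0.668, -0.0]
force: [0.2, -0.0, -1.2]
gripper_width: 0.986
grasp_force: 0.0
```

Run:
```python
from h import *
c=cam("wrist");t=cam("scene")
a=cv2.resize(c["img"][100:400,170:470],(390,390));b=cv2.resize(t["img"][130:330,220:420],(390,390))
cv2.imwrite("pics/p4.png",np.hstack([a,b])[...,::-1])
print((pix(c,(.5403,.3526,.084))-(170,100))*1.3)
y=np.radians(-5.5);u=np.array([np.cos(y),np.sin(y)]);v=np.array([-u[1],u[0]])
for s,q in((1,1),(1,-1),(-1,-1),(-1,1)):
    P=np.array([.5403,.3526])+.018*(s*u+q*v);print(((pix(c,(*P,.084))-(170,100))*1.3).round())
```

```text
[169.52791794  79.35571528]
[191.  57.]
[191. 100.]
[149. 101.]
[147.  58.]
```

View pics/p4.png

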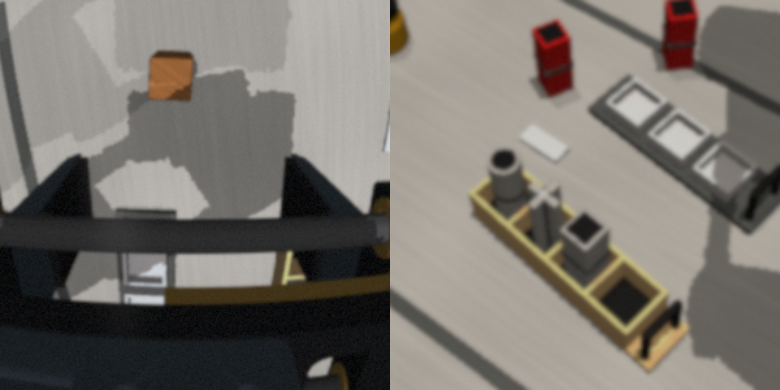

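All three coupons stand in the right compartments. The block top is centred at about (171,79) in the left panel, as predicted and nearly square to the tool.

>>> apply_moves --commands '[{"tx":-0.6,"ty":1.6,"tz":0,"turn":-0.5,"fingers":7},{"tx":-0.5,"ty":1.5,"tz":0,"turn":-0.5,"fingers":7},{"tx":0,"ty":0,"tz":-2,"turn":0,"fingers":7},{"tx":0,"ty":0,"tz":-4,"turn":0,"fingers":7},{"tx":0,"ty":0,"tz":-4,"turn":0,"fingers":7},{"tx":0,"ty":0,"tz":-3.4,"turn":0,"fingers":7},{"tx":0,"ty":0,"tz":-3,"turn":0,"fingers":7},{"tx":0,"ty":0,"tz":-2,"turn":0,"fingers":7},{"tx":0,"ty":0,"tz":-1,"turn":0,"fingers":7},{"tx":0,"ty":0,"tz":0,"turn":0,"fingers":2},{"tx":0,"ty":0,"tz":0,"turn":0,"fingers":2},{"tx":0,"ty":0,"tz":0,"turn":0,"fingers":2},{"tx":0,"ty":0,"tz":0,"turn":0,"fingers":2},{"tx":0,"ty":0,"tz":0,"turn":0,"fingers":2},{"tx":0,"ty":0,"tz":0,"turn":0,"fingers":2},{"tx":0,"ty":0,"tz":0,"turn":0,"fingers":2},{"tx":0,"ty":0,"tz":0,"turn":0,"fingers":2},{"tx":0,"ty":0,"tz":0,"turn":0,"fingers":2},{"tx":0,"ty":0,"tz":0,"turn":0,"fingers":2}]' --newtons 25

```text
time: 23.33
ee_pos: [0.5419, 0.3528, 0.05]
tcp_rot: [0.0, 0.751, 0.66, 0.001]
force: [-1.2, 0.4, 8.0]
gripper_width: 0.391
grasp_force: 25.0
```

>>> apply_moves --commands '[{"tx":0,"ty":0,"tz":1,"turn":0,"fingers":2},{"tx":0,"ty":0,"tz":3,"turn":0,"fingers":2},{"tx":0,"ty":0,"tz":4,"turn":0,"fingers":2},{"tx":0,"ty":0,"tz":3,"turn":0,"fingers":2},{"tx":0.8,"ty":-1.3,"tz":0,"turn":0.2,"fingers":2},{"tx":1.5,"ty":-2.5,"tz":0,"turn":0.2,"fingers":2},{"tx":1.5,"ty":-2.5,"tz":0,"turn":0.2,"fingers":2},{"tx":1.5,"ty":-2.5,"tz":0,"turn":0.2,"fingers":2},{"tx":1.5,"ty":-2.5,"tz":0,"turn":0.2,"fingers":2},{"tx":1.5,"ty":-2.5,"tz":0,"turn":0,"fingers":2},{"tx":1.5,"ty":-2.5,"tz":0,"turn":0,"fingers":2},{"tx":1.5,"ty":-2.5,"tz":0,"turn":0,"fingers":2},{"tx":1.0,"ty":-1.9,"tz":0,"turn":0,"fingers":2},{"tx":0.5,"ty":-0.9,"tz":0,"turn":0,"fingers":2},{"tx":0,"ty":0,"tz":0,"turn":0,"fingers":2},{"tx":0,"ty":0,"tz":-2,"turn":0,"fingers":2},{"tx":0,"ty":0,"tz":-2.5,"turn":0,"fingers":2},{"tx":0,"ty":0,"tz":-1.5,"turn":0,"fingers":2},{"tx":0,"ty":0,"tz":0,"turn":0,"fingers":2},{"tx":0,"ty":0,"tz":0,"turn":0,"fingers":2}]'

```text
time: 25.0
ee_pos: [0.6686, 0.1375, 0.099]
tcp_rot: [-0.0, 0.745, 0.667, -0.0]
force: [-0.0, 0.1, 0.7]
gripper_width: 0.396
grasp_force: 25.0
```

Run:
```python
from h import *
c=cam("wrist");t=cam("scene")
a=cv2.resize(c["img"][100:400,170:470],(390,390));b=cv2.resize(t["img"][130:330,220:420],(390,390))
cv2.imwrite("pics/p5.png",np.hstack([a,b])[...,::-1])
```

```text
(no output)
```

View pics/p5.png

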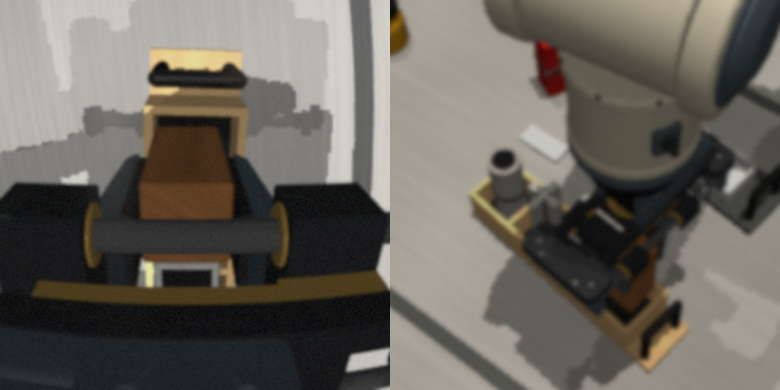

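The block is upright in the grip and centred over the handle-end compartment. I'll lower it.

>>> apply_moves --commands '[{"tx":0,"ty":0,"tz":-1,"turn":0,"fingers":2},{"tx":0,"ty":0,"tz":-1.2,"turn":0,"fingers":2},{"tx":0,"ty":0,"tz":-0.9,"turn":0,"fingers":2},{"tx":0,"ty":0,"tz":-0.5,"turn":0,"fingers":2},{"tx":0,"ty":0,"tz":-0.3,"turn":0,"fingers":2},{"tx":0,"ty":0,"tz":-0.1,"turn":0,"fingers":2},{"tx":0,"ty":0,"tz":-0.1,"turn":0,"fingers":2},{"tx":0,"ty":0,"tz":0,"turn":0,"fingers":2},{"tx":0,"ty":0,"tz":0,"turn":0,"fingers":2}]'

```text
time: 25.85
ee_pos: [0.6697, 0.1365, 0.0583]
tcp_rot: [0.0, 0.745, 0.667, 0.0]
force: [-0.1, 0.3, -1.2]
gripper_width: 0.395
grasp_force: 25.0
```

>>> apply_moves --commands '[{"tx":0,"ty":0,"tz":-0.1,"turn":0,"fingers":2},{"tx":0,"ty":0,"tz":0,"turn":0,"fingers":2},{"tx":0,"ty":0,"tz":0,"turn":0,"fingers":2}]'

```text
time: 26.1
ee_pos: [0.6698, 0.1366, 0.058]
tcp_rot: [0.0, 0.745, 0.667, 0.0]
force: [-3.5, 1.1, 11.4]
gripper_width: 0.393
grasp_force: 25.0
```

The block is on the floor; I'll release it, rise clear and check.

>>> apply_moves --commands '[{"tx":0,"ty":0,"tz":0.1,"turn":0,"fingers":5},{"tx":0,"ty":0,"tz":0,"turn":0,"fingers":7},{"tx":0,"ty":0,"tz":0,"turn":0,"fingers":7},{"tx":0,"ty":0,"tz":0,"turn":0,"fingers":7},{"tx":0,"ty":0,"tz":0,"turn":0,"fingers":7},{"tx":0,"ty":0,"tz":2,"turn":0,"fingers":7},{"tx":0,"ty":0,"tz":4,"turn":0,"fingers":7},{"tx":0,"ty":0,"tz":4,"turn":0,"fingers":7},{"tx":0,"ty":0,"tz":4,"turn":0,"fingers":7},{"tx":0,"ty":0,"tz":4,"turn":0,"fingers":7},{"tx":-3,"ty":2,"tz":0,"turn":0,"fingers":7},{"tx":-3,"ty":3,"tz":0,"turn":0,"fingers":7},{"tx":-3,"ty":3,"tz":0,"turn":0,"fingers":7},{"tx":-3,"ty":3,"tz":0,"turn":0,"fingers":7},{"tx":-3,"ty":3,"tz":0,"turn":0,"fingers":7},{"tx":-2,"ty":2,"tz":0,"turn":0,"fingers":7},{"tx":0,"ty":0,"tz":0,"turn":0,"fingers":7}]'

```text
time: 27.52
ee_pos: [0.4976, 0.2976, 0.2381]
tcp_rot: [-0.001, 0.744, 0.668, -0.0]
force: [0.8, -0.0, -0.1]
gripper_width: 0.768
grasp_force: 0.0
```

Run:
```python
from h import *
c=cam("top");t=cam("scene")
a=cv2.resize(c["img"][110:210,235:335],(390,390));b=cv2.resize(t["img"][130:330,220:420],(390,390))
cv2.imwrite("pics/p6.png",np.hstack([a,b])[...,::-1])
```

```text
(no output)
```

View pics/p6.png

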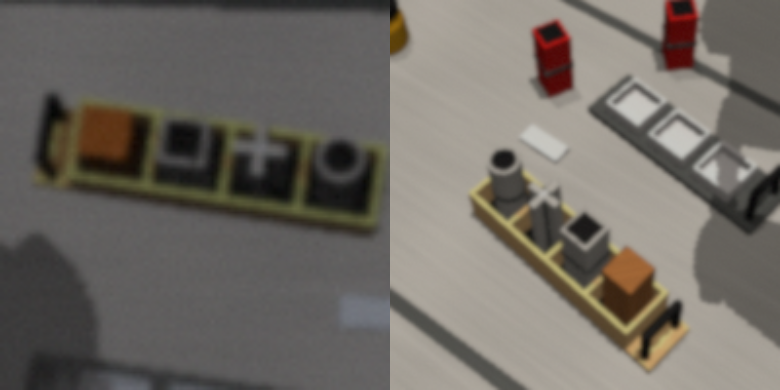

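All four stand upright in order: pipe at the plain end (503,175 in the right panel), then cross (545,215), square (585,245) and block (628,285) next to the handle.

```bash
python3 -c "
from h import *
print(workorder.hand_in())"
```

```text
the job is handed in; nothing more can be done
None
```

The job is handed in: from the box's plain end, the pipe, cross, square and wooden block stand upright one per compartment, each lowered in, at about 27.5 s on the robot's clock (the judge's result was not shown).

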